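Drain the rinse cup and crack the soak tub

ROBOT

A 6-joint arm with a two-finger parallel gripper is mounted at the origin on the work surface. World frame = base frame: x ahead of the robot, y to its left, z up, the work surface at z = 0. Lengths are in m, angles in rad, forces in N, time in s.
With the tool pointing down it reaches from about 0.35 to 0.975 m from the base axis. Payload 7.1 kg.
Tool frame: the origin (TCP) lies midway between the tips of the shut fingers; the grasp point (between the pads) lies 19 mm behind it; z points along the fingers, x is the direction in which the jaws open and shut, and the axes are right-handed (so a half turn about z gives the same grasp; the last joint's range is limited). The gripper opens to 88 mm and grips with 3 to 60 N. Pads are 20 mm wide; open, the fingers measure 115 mm over their backs; the gripper's body (75 mm by 178 mm) begins 61 mm behind the grasp point.
Start: joints at [-1.131, 0.423, 1.63, -0, 1.089, -0.019], TCP at [0.277, -0.56, 0.198] pointing down, gripper open.
Joint ranges: [-3, 3], [-0.9, 2.11], [0.09, 2.58], [-1.31, 4.45], [0.11, 2.69], [-2.54, 2.54]. Speed limits (rad/s): [2.39, 2.39, 3.01, 3.14, 3.14, 3.14].

INTERFACE

Orientations are given as a unit quaternion [w, x, y, z].
In Python, from station import move_pose, movel, movej, command_gripper, wait, inverse_kinematics, read_camera, camera_info, MotionError, job_done, get_time, get_joint_pos, get_qvel, get_effort, get_tcp_pos, get_ee_rot, get_ft_force, get_ft_torque, get_grip_width gives the robot as it stands. Calls block until the motion is done:
- move_pose(position, orientation): joint-space move of the TCP to a pose.
- movel(position, frame=None, v=0.15, until_force=None): straight line of the TCP; frame=None keeps the orientation; v is the mean speed in m/s. With until_force (N) it stops when the force on the tool has changed by that much, and returns True; else False.
- movej(angles): joint-space move.
- command_gripper(opening): opening from 0.0 (shut) to 1.0 (fully open); the grip force is fixed at half the most; returns when the fingers have stopped.
- wait(seconds).
- inverse_kinematics(position, orientation): joint angles nearest the present ones, or None.
- read_camera(name): name is "scene" or "side" or "wrist"; returns the picture (400x640x3 uint8, red, green, blue); there is no depth.
- camera_info(name): a dict with "intrinsics" (3x3 intrinsics, pixels), "T" (4x4, takes a point from camera to world coordinates); the wrist camera has in their place "tool_from_camera" (4x4, takes a point from camera to tool coordinates, whose origin is the TCP and whose axes are the tool frame's). Camera axes: x right, y up, looking along -z (the intrinsics and any distortion apply to the point x, -y, -z); pixel columns grow to the right and rows downward; lengths in m; the calibration is good to about 2 mm. A picture is of the moment at which its call begins: read the wrist's pose just before it. camera_info takes no time and is no camera call.
A pose or a line that the arm cannot do raises MotionError and nothing moves.
- job_done(): hands the job in, once; it reports no verdict.
Readings, each from a call of its own:
- get_time(): time.
- get_joint_pos(): joint angles.
- get_qvel(): joint speeds.
- get_effort(): joint torques, N m.
- get_tcp_pos(): TCP position.
- get_ee_rot(): TCP orientation.
- get_ft_force(): force on the tool from outside, world axes, zero at the start.
- get_ft_torque(): the same for the moment, N m.
- get_grip_width(): opening from 0.0 (shut) to 1.0 (fully open).
Only numpy, scipy, OpenCV 4.12 (cv2) and the standard library are available. Lean on these libraries where they do the work, as an engineer would, in place of code of your own. Each camera call takes 0.05 s, during which the arm holds its last target. There are 200 camera calls.

TASK

The rinsed cup was left lying on the lid of the instrument soak tub: take it off, stand it upside down over the drying peg with its rim down on the peg's base, and let go of it. Then pull the tub's lid straight up by its handle, free of its sticky seal, without flinging it high, and finish while still holding it level just above the tub, open by about 4 cm and clear of the rim, so that the tub airs. Leave the other things on the bench alone.

Things in the scene. Friction and masses are not known exactly. Their poses are not given: they have to be found in the camera images.
- tub: Fixed, heavy stainless soak tub, 240 mm deep (x), 180 mm wide (y), rim 88 mm above the bench, black gasket round its rim. Origin: centre of its underside, on the bench; front (-x, black panel) to the robot, z up; turned up to 0.2 rad. It stands on the robot's left or right.
- lid: Loose lift-off steel lid of the tub, 250 x 190 x 8 mm, about 0.35 kg, with a skirt 26 mm deep that hangs inside the tub. Origin: centre of the plate's underside, 88 mm above the bench when shut; axes as the tub's. Its seal sticks: a straight pull up must pass a peak of 10 to 17 N (weight included) in the first 3 mm, then it eases; above 16 mm only the weight, 3.4 N, is left.
- lid_handle (a point): Middle of the lid's handle: a level black round bar 12 mm thick, 100 mm long along the lid's y, on two posts at its ends, over the lid's centre. This point is the bar's centre, 34 mm above the lid's top face, 130 mm above the bench when shut. Moves with the lid; pinch it firmly.
- cup: Loose straight metal cup, outer diameter 54 mm, 75 mm tall, wall 3, floor 4 mm, about 0.13 kg. Origin: centre of the outside of its closed bottom; z runs along its axis to the open mouth. It starts lying on the lid behind the handle between two ribs (6 mm high, along tub y, midline at tub x = +70 mm), axis level 125 mm above the bench, mouth to the tub's +y (robot's left).
- peg: Fixed white drying peg: a round base 110 mm across and 8 mm thick with an upright post in its middle, 22 mm thick, 60 mm high above the base, tapering to 12 mm over its top 10 mm. Origin: centre of the base's underside, on the bench. A cup properly on it stands with its rim on the base and the post inside, so its bottom faces up, 83 mm above the bench.
- peg_tip (a point): Centre of the top of the post, 68 mm above the bench.
- ink_bottle: Bystander: loose white ink bottle, 38 mm across and 95 mm tall, standing; origin at the centre of its underside. Leave it alone.
- tape_roll: Bystander: loose roll of paper tape lying flat, 90 mm across, 25 mm high; origin at the centre of its underside. Leave it alone.
- jar: Bystander: loose glass jar with a steel cap, 70 mm across and 75 mm tall, standing; origin at the centre of its underside. Leave it alone.
There are look-alikes about, which are no part of the job. What is shaped like the cup but blue or pink is not meant.

How it is judged:
On the way, in this order (a step that is already met when the one before it is completed fails the run):
1. the cup stands upside down over the peg, rim on the base, let go and at rest (horizontal distance between cup and peg below 0.016 m and z of cup in the frame of peg between 0.077 and 0.089 m and angle between cup's own z axis and vertical above 3 rad and contact force between cup and the fingers below 0.1 N and linear speed of cup below 0.03 m/s), for 0.3 s.
2. the lid has been pulled free of its seal (z of lid in the frame of tub above 0.104 m), for 0.2 s.
At the end, for the whole second after the job is handed in: The fingers still hold the lid (over 1.5 N), at rest, over the tub (30 mm), 20 to 60 mm above its rim, level within 0.25 rad, touching nothing else; the cup stands released upside down over the peg, within 16 mm of its axis, bottom 77 to 89 mm up, upright within 0.14 rad (all of step 1 and z of lid in the frame of tub between 0.108 and 0.148 m and horizontal distance between lid and tub below 0.03 m and angle between lid's own z axis and vertical below 0.25 rad and linear speed of lid below 0.03 m/s and contact force between the fingers and lid above 1.5 N and contact force between lid and tub below 0.2 N and contact force between lid and cup below 0.1 N and contact force between lid and peg below 0.1 N and contact force between lid and ink_bottle below 0.1 N and contact force between lid and tape_roll below 0.1 N and contact force between lid and jar below 0.1 N); the arm keeps its last pose, push and grip.
It fails at once if the lid is flung high (over 100 mm above the rim) (z of lid in the frame of tub above 0.188 m).
It fails at once if a bystander is pushed away or knocked over (over 30 mm or 0.5 rad) (distance of any of ink_bottle, tape_roll, jar from where it was at the start of the episode above 0.03 m or angle between any of ink_bottle, tape_roll, jar's own z axis and vertical above 0.5 rad).
It also fails if it takes over 51 s, if anything falls off the work surface, if the arm or the gripper's body presses on something with over 40 N, if the wrist force passes 120 N, or if a joint passes its speed limit or range.

## Working session

There is one attempt and no reset: what is moved stays moved. The work goes in short steps, each a Python script; the robot and the scene stay as the last script left them, time stands still between calls to the robot, and variables do not carry over. Pictures are saved under pics/ and viewed, on a budget of 10 in all, crops included, one or two more only if the job needs it, and the job is handed in when it is done.

```bash
mkdir -p pics; ls; python3 - <<'E'
from station import *
import cv2,numpy as np
for n in ("scene","side","wrist"):
    im=read_camera(n); cv2.imwrite(f"pics/{n}0.png",im[:,:,::-1])
    ci=camera_info(n); print(n,{k:np.round(v,4).tolist() if not isinstance(v,str) else v for k,v in ci.items()})
a=[cv2.imread(f"pics/{n}0.png") for n in("scene","side")]
print(get_time(),get_ee_rot())
E
```

```text
pics
scene {'intrinsics': [[394.9291, 0.0, 324.6048], [0.0, 394.9291, 201.8167], [0.0, 0.0, 1.0]], 'T': [[-0.8813, -0.2723, 0.3863, 1.0952], [0.4726, -0.5098, 0.7188, 0.8052], [0.0012, 0.8161, 0.578, 0.7485], [0.0, 0.0, 0.0, 1.0]]}
side {'intrinsics': [[401.6293, 0.0, 324.3945], [0.0, 401.6293, 205.9767], [0.0, 0.0, 1.0]], 'T': [[0.9314, 0.2796, -0.2332, 0.375], [-0.3641, 0.7127, -0.5996, -0.6633], [-0.0015, 0.6434, 0.7656, 0.9077], [0.0, 0.0, 0.0, 1.0]]}
wrist {'intrinsics': [[357.1559, 0.0, 322.2128], [0.0, 357.1559, 196.3963], [0.0, 0.0, 1.0]], 'tool_from_camera': [[1.0, 0.0022, -0.0002, 0.0015], [0.0021, -0.9638, -0.2665, -0.0722], [-0.0008, 0.2665, -0.9638, -0.1858], [0.0, 0.0, 0.0, 1.0]]}
0.15 [-3.24078523e-04  8.49368599e-01 -5.27799799e-01 -4.99805701e-04]
```

View pics/scene0.png

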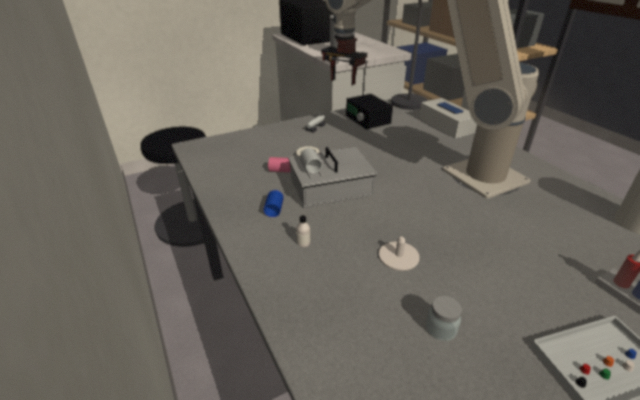

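View pics/side0.png

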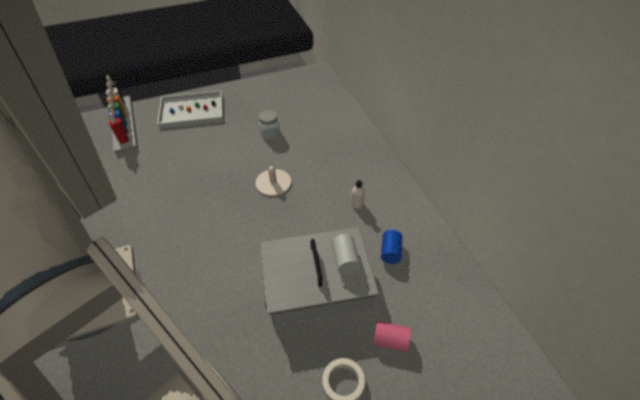

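Scene view: handle runs about (327,150) to (337,168), cup at (312,160), peg tip (401,238), base (399,256). Side view: handle (313,241) to (320,285), cup at about (345,252), peg tip (272,168), base (273,183). The blue and pink cups and the bottle stand beside the tub on its far side.

```bash
cat > h.py <<'E'
from station import *
import numpy as np, cv2
from scipy.spatial.transform import Rotation as R
def ray(n,uv,pose=None):
    c=camera_info(n);K=c["intrinsics"]
    d=np.linalg.inv(K)@[uv[0],uv[1],1];d=d*[1,-1,-1]
    T=np.array(c["T"]) if pose is None else pose@np.array(c["tool_from_camera"])
    d=T[:3,:3]@d
    return T[:3,3],d/np.linalg.norm(d)
def onplane(n,uv,z,pose=None):
    o,d=ray(n,uv,pose);return o+d*(z-o[2])/d[2]
def tri(rays):
    A=sum(np.eye(3)-np.outer(d,d) for o,d in rays);b=sum((np.eye(3)-np.outer(d,d))@o for o,d in rays)
    p=np.linalg.solve(A,b);return p,max(np.linalg.norm(np.cross(p-o,d)) for o,d in rays)
def project(n,p,pose=None):
    c=camera_info(n);T=np.array(c["T"]) if pose is None else pose@np.array(c["tool_from_camera"])
    q=np.linalg.inv(T)@[*p,1];u=np.array(c["intrinsics"])@(q[:3]*[1,-1,-1]);return u[:2]/u[2]
def tcp_pose():
    q=get_ee_rot();T=np.eye(4);T[:3,:3]=R.from_quat(np.roll(q,-1)).as_matrix();T[:3,3]=get_tcp_pos();return T
def quat(xaxis,zaxis):
    z=np.array(zaxis,float);z/=np.linalg.norm(z);x=np.array(xaxis,float);x-=x@z*z;x/=np.linalg.norm(x)
    return np.roll(R.from_matrix(np.c_[x,np.cross(z,x),z]).as_quat(),1)
def snap(name):
    T=tcp_pose();im=read_camera("wrist");cv2.imwrite(f"pics/{name}.png",im[:,:,::-1]);np.save(f"pics/{name}.npy",T)
E
python3 - <<'E'
from h import *
for k,a,b in [("h1",(327,150),(320,285)),("h2",(337,168),(313,241)),("tip",(401,238),(272,168)),("base",(399,256),(273,183)),("cup",(312,160),(345,252))]:
    p,e=tri([ray("scene",a),ray("side",b)]);print(k,p.round(3),round(e,4))
for uv in [(261,237),(363,230),(376,292),(267,307)]:print(onplane("side",uv,.096).round(3))
E
```

```text
h1 [ 0.522 -0.25   0.114] 0.0026
h2 [ 0.55  -0.132  0.112] 0.0022
tip [0.539 0.195 0.063] 0.0022
base [ 0.536  0.196 -0.002] 0.0014
cup [ 0.605 -0.196  0.124] 0.002
[ 0.439 -0.064  0.096]
[ 0.684 -0.136  0.096]
[ 0.638 -0.304  0.096]
[ 0.401 -0.25   0.096]
```

```bash
python3 - <<'E'
from h import *
for k,a,b in [("jarcap",(447,306),(268,117)),("bottle",(303,219),(360,183))]:
    p,e=tri([ray("scene",a),ray("side",b)]);print(k,p.round(3),round(e,4))
yaw=-0.22;X=np.array([np.cos(yaw),np.sin(yaw),0]);Y=np.array([-X[1],X[0],0]);Z=np.array([0,0,1.])
c=np.array([.605,-.196,.124]);g=c-0.008*Y
peg=np.array([.538,.195,0])
for t in (20,30,40,50):
  s,co=np.sin(np.radians(t)),np.cos(np.radians(t))
  for sg in (-1,1):
    z=s*Y-co*Z;tcp=g+.019*z;q=quat(sg*X,z)
    out=[t,sg]
    for h in (0,.12):
        j=inverse_kinematics(tcp+h*Z,q); out.append(None if j is None else np.round(j,2).tolist())
    # place: any yaw about vertical
    for w in (0,-.4,.4,-.8,.8,-1.57,1.57):
        A=np.array([np.cos(w),np.sin(w),0]);B=np.array([-A[1],A[0],0])
        z2=-co*B-s*Z
        p=peg+[0,0,.055]+.019*z2
        j=[inverse_kinematics(p+h*Z,quat(sg*A,z2)) for h in(0,.14)]
        out.append((w,[None if k is None else np.round(k,2).tolist() for k in j]))
    for o in out:print(o)
E
```

```text
jarcap [0.594 0.429 0.068] 0.0029
bottle [0.746 0.023 0.086] 0.0033
20
-1
None
None
(0, [[0.72, 1.05, 1.42, -0.79, 1.69, -2.06], [0.72, 0.85, 1.46, -0.81, 1.8, -2.18]])
(-0.4, [[0.61, 1.13, 1.21, -0.56, 1.91, -1.99], [0.61, 0.93, 1.25, -0.6, 2.04, -2.08]])
(0.4, [[0.82, 0.98, 1.67, -1.05, 1.45, -2.02], [0.82, 0.75, 1.71, -1.03, 1.55, -2.19]])
(-0.8, [[0.48, 1.18, 1.07, -0.32, 2.08, -1.83], [0.48, 1.0, 1.11, -0.35, 2.21, -1.89]])
(0.8, [None, None])
(-1.57, [[0.22, 1.19, 1.05, 0.24, 2.11, -1.37], [0.22, 1.01, 1.09, 0.26, 2.24, -1.33]])
(1.57, [[0.64, 0.97, 2.33, 3.75, 1.35, -1.47], [0.64, 0.55, 2.4, 3.84, 1.07, -1.7]])
20
1
[-0.51, 0.6, 1.62, 0.39, 1.05, -0.5]
[-0.51, 0.46, 1.55, 0.35, 1.25, -0.42]
(0, [[0.72, 1.05, 1.42, -0.79, 1.69, 1.08], [0.72, 0.85, 1.46, -0.81, 1.8, 0.96]])
(-0.4, [[0.61, 1.13, 1.21, -0.56, 1.91, 1.15], [0.61, 0.93, 1.25, -0.6, 2.04, 1.06]])
(0.4, [[0.82, 0.98, 1.67, -1.05, 1.45, 1.12], [0.82, 0.75, 1.71, -1.03, 1.55, 0.95]])
(-0.8, [[0.48, 1.18, 1.07, -0.32, 2.08, 1.31], [0.48, 1.0, 1.11, -0.35, 2.21, 1.25]])
(0.8, [None, None])
(-1.57, [[0.22, 1.19, 1.05, 0.24
[... 3341 characters left out ...]
1.57, [[0.5, 0.59, 2.24, 3.94, 0.44, -1.92], None])
50
1
[-0.69, 0.79, 1.52, 0.77, 1.39, -0.84]
[-0.69, 0.63, 1.49, 0.75, 1.53, -0.71]
(0, [[0.62, 0.79, 1.61, -0.59, 1.25, 0.96], [0.62, 0.6, 1.59, -0.56, 1.44, 0.83]])
(-0.4, [[0.54, 0.85, 1.47, -0.39, 1.43, 1.12], [0.54, 0.67, 1.44, -0.39, 1.62, 1.04]])
(0.4, [[0.67, 0.73, 1.79, -0.81, 1.03, 0.85], [0.67, 0.51, 1.76, -0.72, 1.21, 0.65]])
(-0.8, [[0.44, 0.89, 1.37, -0.21, 1.55, 1.32], [0.44, 0.72, 1.35, -0.21, 1.74, 1.28]])
(0.8, [[0.68, 0.66, 1.97, -1.12, 0.79, 0.81], [0.68, 0.41, 1.93, -0.91, 0.94, 0.49]])
(-1.57, [[0.24, 0.9, 1.36, 0.15, 1.57, 1.76], [0.24, 0.73, 1.33, 0.16, 1.76, 1.79]])
(1.57, [[0.5, 0.59, 2.24, 3.94, 0.44, 1.22], None])
```

```bash
python3 - <<'E'
from h import *
yaw=-0.22;X=np.array([np.cos(yaw),np.sin(yaw),0])
q=quat(X,[0,0,-1])
move_pose([.56,-.19,.33],q);print(get_joint_pos());snap("w1")
move_pose([.55,-.06,.38],q);snap("w2");print(get_time())
a=cv2.imread("pics/w1.png");b=cv2.imread("pics/w2.png")
E
```

```text
[-3.48635279e-01  2.51858394e-01  1.56724178e+00 -3.11456406e-04
  1.32315403e+00 -1.27172114e-01]
2.6333
```

View pics/w1.png

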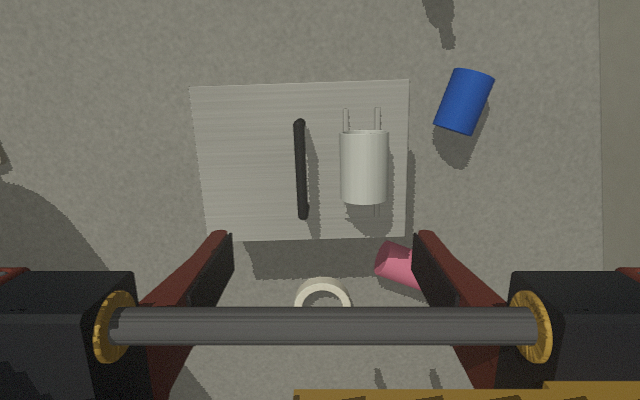

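View pics/w2.png

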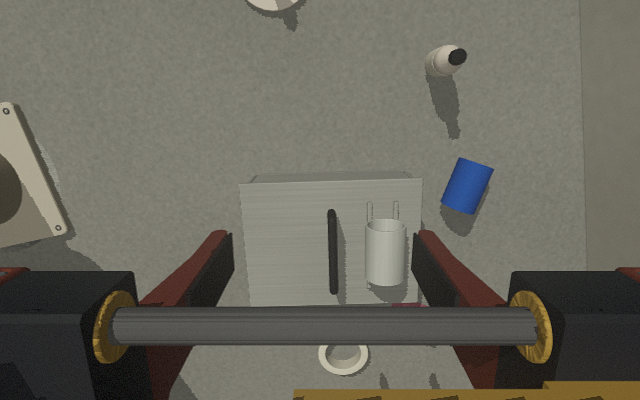

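w1: handle bar (299,122) to (303,216), cup axis from mouth (364,130) to bottom (364,203), lid corners (190,87), (409,79), (404,236), (207,241). w2: handle (332,212) to (334,291), cup mouth (385,222) to bottom (386,282). The cup is where expected; the tape roll and pink cup lie to the tub's right.

```bash
python3 - <<'E'
from h import *
A=np.load("pics/w1.npy");B=np.load("pics/w2.npy")
for k,a,b in [("hL",(299,122),(332,212)),("hR",(303,216),(334,291)),("cM",(364,130),(385,222)),("cB",(364,203),(386,282)),("lidLF",(190,87),(239,184)),("lidLB",(409,79),(421,178))]:
    p,e=tri([ray("wrist",a,A),ray("wrist",b,B)]);print(k,p.round(4),round(e,4))
print([onplane("wrist",u,.096,A).round(4) for u in [(190,87),(409,79),(404,236),(207,241)]])
print([onplane("wrist",u,.13,A).round(4) for u in [(299,122),(303,216)]])
for z,us in ((.125,[(340,165),(388,165)]),(.15,[(364,205)]),(.125,[(364,129)])): print([onplane("wrist",u,z,A).round(4) for u in us])
E
```

```text
hL [ 0.5448 -0.1418  0.1009] 0.001
hR [ 0.5257 -0.2431  0.1308] 0.0
cM [ 0.6125 -0.1653  0.1177] 0.0003
cB [ 0.5962 -0.2409  0.1382] 0.0005
lidLF [ 0.4312 -0.0772  0.0923] 0.0008
lidLB [ 0.6743 -0.1236  0.0927] 0.001
[array([ 0.4333, -0.0775,  0.096 ]), array([ 0.6745, -0.1236,  0.096 ]), array([ 0.6387, -0.3079,  0.096 ]), array([ 0.395 , -0.2596,  0.096 ])]
[array([ 0.5461, -0.1405,  0.13  ]), array([ 0.5255, -0.2433,  0.13  ])]
[array([ 0.5789, -0.1961,  0.125 ]), array([ 0.6307, -0.2079,  0.125 ])]
[array([ 0.5947, -0.2394,  0.15  ])]
[array([ 0.6123, -0.1634,  0.125 ])]
```

```bash
cat >> h.py <<'E'
yaw=-0.194;X=np.array([np.cos(yaw),np.sin(yaw),0]);Y=np.array([-X[1],X[0],0]);Z=np.array([0,0,1.])
lid=np.array([.5357,-.192,0]);peg=np.array([.538,.195,0])
s,co=np.sin(np.radians(40)),np.cos(np.radians(40))
OFF=.008
def place(w,h,p=peg):
    A=np.array([np.cos(w),np.sin(w),0]);B=np.array([-A[1],A[0],0]);z=-co*B-s*Z
    return p+[0,0,.083-.0375+OFF+h]+.019*z, quat(A,z)
E
python3 - <<'E'
from h import *
z=s*Y-co*Z;g=lid+.07*X+(.0045-OFF)*Y+.125*Z+.019*z;q=quat(X,z)
command_gripper(.82)
move_pose(g+.1*Z,q);movel(g,v=.1);f0=get_ft_force();command_gripper(0)
print(get_grip_width()*88,get_time(),get_ft_force()-f0)
movel(g+.02*Z,v=.06);print(get_grip_width()*88,get_ft_force()-f0)
movel(g+.2*Z,v=.2)
print(get_grip_width()*88,get_time(),get_joint_pos().round(2))
cv2.imwrite("pics/s1.png",np.vstack([read_camera("scene")[60:360,150:550,::-1],read_camera("side")[80:380,150:550,::-1]]))
E
```

```text
52.47427496269604 5.6833 [-2.6485047   0.27663006  3.53567025]
51.96263730956448 [-0.99851312  0.23435255 -1.0891066 ]
52.51753999815322 7.2167 [-0.64  0.5   1.43  0.62  1.57 -0.56]
```

View pics/s1.png

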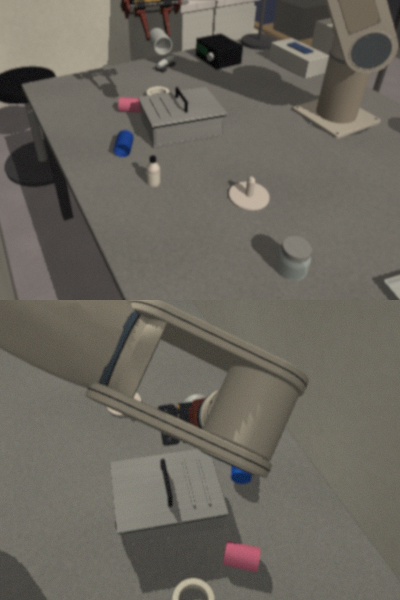

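The cup is held above the lid and the lid has stayed on; the peg is clear of other things.

```bash
python3 - <<'E'
from h import *
w=-1.3
print([inverse_kinematics(*place(w,h)) is not None for h in (.2,.1,0)])
move_pose(*place(w,.2));movel(place(w,.09)[0],v=.15)
print(get_time(),get_grip_width()*88,get_tcp_pos()-place(w,.09)[0],get_joint_pos().round(2))
cv2.imwrite("pics/s2.png",np.vstack([cv2.resize(read_camera("scene")[170:300,300:500,::-1],None,fx=3,fy=2.3),cv2.resize(read_camera("side")[80:210,190:390,::-1],None,fx=3,fy=2.3)]))
E
```

```text
[True, True, True]
10.0833 51.84213716728936 [0.00053731 0.00011668 0.00073986] [0.31 0.89 1.22 0.03 1.9  1.61]
```

View pics/s2.png

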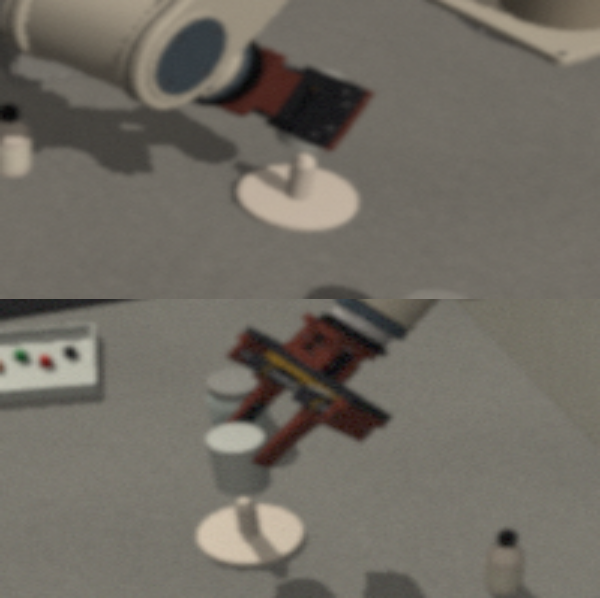

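Side crop: cup hangs mouth-down above the post, its bottom disc centred at (235,439) in the crop, tip at (247,500). I'll compare with the projection, then lower.

```bash
python3 - <<'E'
from h import *
for n,x0,y0,dy in(("scene",300,170,0),("side",190,80,299)):
  for h in (.173,.098,.068,.008):
    u=project(n,peg+[0,0,h]);print(n,h,((u[0]-x0)*3).round(),((u[1]-y0)*2.3+dy).round())
E
```

```text
scene 0.173 316.0 79.0
scene 0.098 306.0 133.0
scene 0.068 302.0 153.0
scene 0.008 295.0 192.0
side 0.173 231.0 436.0
side 0.098 239.0 481.0
side 0.068 243.0 498.0
side 0.008 249.0 530.0
```

```bash
python3 - <<'E'
from h import *
w=-1.3
hit=movel(place(w,.012)[0],v=.1,until_force=6);print(hit,get_tcp_pos()[2]-place(w,0)[0][2])
if not hit:
    hit=movel(place(w,-.008)[0],v=.02,until_force=3)
p=get_tcp_pos();print(hit,p-place(w,0)[0],get_time(),get_ft_force())
command_gripper(.75)
z=tcp_pose()[:3,2]
movel(get_tcp_pos()-.09*z,v=.12)
print(get_time(),get_grip_width())
cv2.imwrite("pics/s3.png",np.vstack([cv2.resize(read_camera("scene")[170:300,300:500,::-1],None,fx=3,fy=2.3),cv2.resize(read_camera("side")[80:210,190:390,::-1],None,fx=3,fy=2.3)]))
E
```

```text
False 0.012370140499708089
True [-4.78872135e-05  3.01024981e-05  8.63229516e-04] 11.75 [1.67696165 0.73179568 4.02891153]
13.1 0.7492082573928971
```

View pics/s3.png

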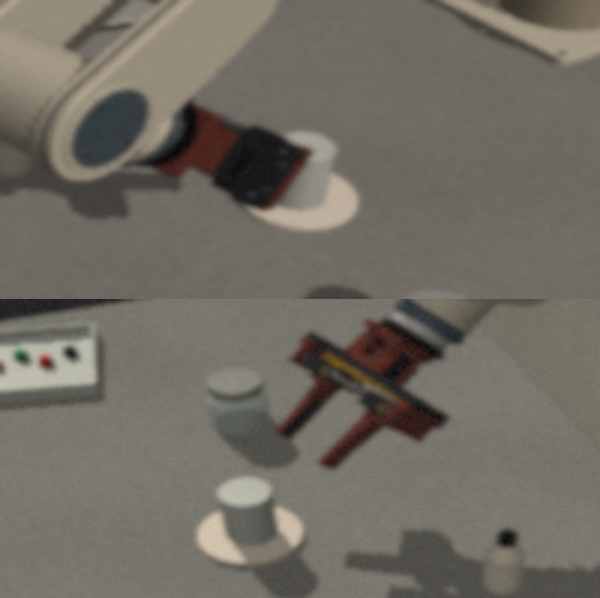

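The cup stands upside down on the peg with its base visible all round it and the fingers clear. Next, the lid.

```bash
python3 - <<'E'
from h import *
movel(get_tcp_pos()+[0,0,.2],v=.2)
q=quat(X,-Z);g=lid+[0,0,.111]
move_pose(g+.15*Z,q);command_gripper(.6);movel(g+.03*Z,v=.15)
print(movel(g,v=.08,until_force=8),get_time(),get_tcp_pos()-g)
command_gripper(0);print("w",get_grip_width()*88,get_time())
f0=get_ft_force()
for d in (.002,.004,.008,.016,.025,.04):
    movel(g+d*Z,v=.03);print(d,(get_tcp_pos()-g).round(4),(get_ft_force()-f0).round(1),get_grip_width()*88)
wait(.5);print(get_time(),(get_ft_force()-f0).round(1))
cv2.imwrite("pics/s4.png",np.vstack([cv2.resize(read_camera("scene")[120:250,250:450,::-1],None,fx=3,fy=2.3),cv2.resize(read_camera("side")[150:330,200:477,::-1],(600,300))]))
E
```

```text
False 17.8417 [-0.00029787  0.00012539 -0.00055912]
w 0.5711158393342665 18.7583
0.002 [ 0.0002 -0.0001  0.0021] [ 5.1 -0.6 -9.7] 0.4461954357721365
0.004 [ 0.0001 -0.      0.004 ] [  4.   -1.3 -10.1] 0.3082920870343404
0.008 [ 0.0002 -0.0001  0.0083] [  4.1  -1.8 -10.4] 0.5695515415008793
0.016 [ 0.0002 -0.0001  0.0163] [  4.7  -1.4 -11.3] 0.8210064639345724
0.025 [ 0.0001 -0.      0.0252] [ 4.6 -0.8 -9.9] 0.5132885918210908
0.04 [-0.      0.      0.0401] [  4.8  -1.5 -11.5] 0.4029399640274223
21.5583 [  3.9  -1.8 -11. ]
```

View pics/s4.png

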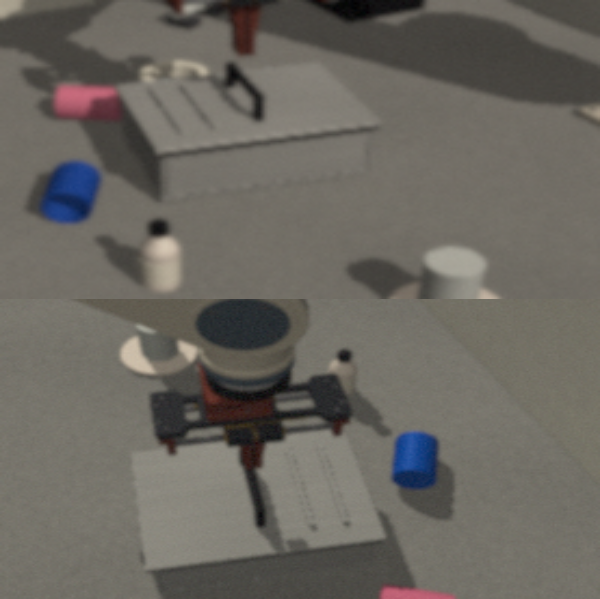

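The lid is still shut and the grip is fully closed (0.5 mm): the fingers missed the bar. In the side crop they sit near (252,460), while the bar runs (246,451) to (260,524). I'll check why.

```bash
python3 - <<'E'
from h import *
print(get_tcp_pos(),get_ft_force(),get_time(),tcp_pose()[:3,:3].round(3))
for z in (.13,.151):
  for n,f in(("side",lambda u:((u[0]-200)*2.166,(u[1]-150)*1.667+299)),("scene",lambda u:((u[0]-250)*3,(u[1]-120)*2.3))):
    print(n,z,np.round(f(project(n,lid+[0,0,z]))))
snap("w3")
E
```

```text
[ 0.53570362 -0.19198659  0.15098122] [ 0.32320408 -0.01731526 -0.5360508 ] 21.6583 [[ 0.981 -0.193 -0.   ]
 [-0.193 -0.981  0.   ]
 [-0.    -0.    -1.   ]]
side 0.13 [250. 480.]
scene 0.13 [243.  78.]
side 0.151 [249. 471.]
scene 0.151 [243.  65.]
```

View pics/w3.png

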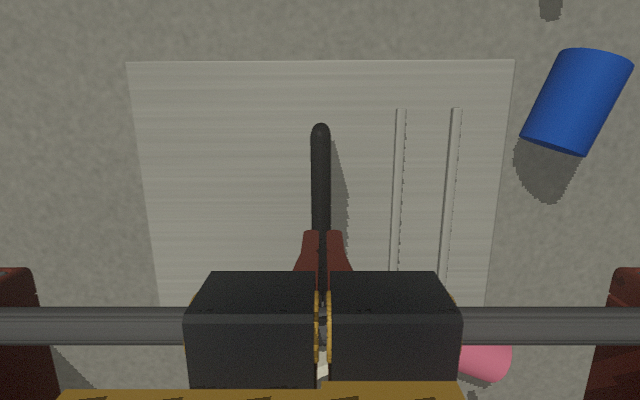

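```bash
python3 - <<'E'
from h import *
A=[np.load(f"pics/w{i}.npy") for i in (1,2,3)]
print(tri([ray("wrist",u,T) for u,T in zip([(299,121),(332,211),(320,126)],A)]))
g=lid.copy();g[2]=.118
movel(g,v=.1,until_force=5);print(get_tcp_pos(),get_ft_force())
g[2]=.100
print(movel(g,v=.02,until_force=3),get_tcp_pos(),get_ft_force(),get_time())
snap("w4")
E
```

```text
(array([ 0.54512094, -0.14009414,  0.10153823]), np.float64(0.0011997249156709966))
[ 0.53553062 -0.19191694  0.11768492] [ 0.57956506 -0.29750135  0.68960603]
True [ 0.53607513 -0.19214306  0.1120663 ] [-0.80186911  0.74250619  5.16171322] 22.675
```

View pics/w4.png

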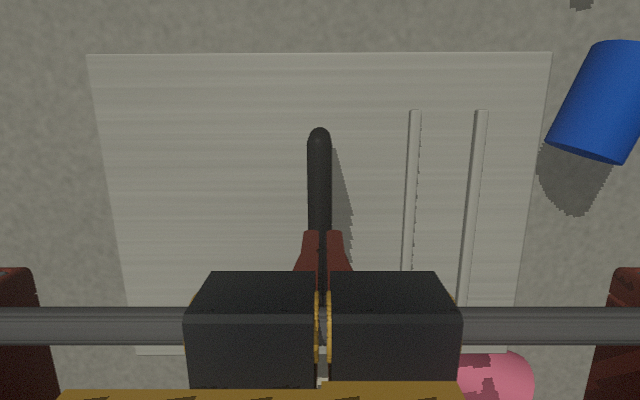

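```bash
python3 - <<'E'
from h import *
A=[np.load(f"pics/w{i}.npy") for i in (1,2,3,4)]
print(tri([ray("wrist",u,T) for u,T in zip([(299,121),(332,211),(320,126),(319,130)],A)]))
for c in ([(190,87),(239,184),(126,63),(87,54)],[(409,79),(421,178),(515,60),(552,52)]):
    print(tri([ray("wrist",u,T) for u,T in zip(c,A)]))
    print([onplane("wrist",u,.096,T).round(4).tolist() for u,T in zip(c,A)])
im=cv2.imread("pics/scene0.png")[130:210,280:385];cv2.imwrite("pics/z.png",cv2.resize(im,None,fx=7,fy=7,interpolation=cv2.INTER_CUBIC))
E
```

```text
(array([ 0.54523515, -0.13959677,  0.10281552]), np.float64(0.0015051158691702427))
(array([ 0.43191206, -0.07693945,  0.09485968]), np.float64(0.0009591930359649515))
[[0.4332, -0.0775, 0.096], [0.4314, -0.0768, 0.096], [0.4321, -0.0774, 0.096], [0.4329, -0.0765, 0.096]]
(array([ 0.67381038, -0.12334261,  0.09571736]), np.float64(0.0013395537775871148))
[[0.6745, -0.1236, 0.096], [0.6725, -0.1226, 0.096], [0.6741, -0.1236, 0.096], [0.6738, -0.1234, 0.096]]
```

View pics/z.png

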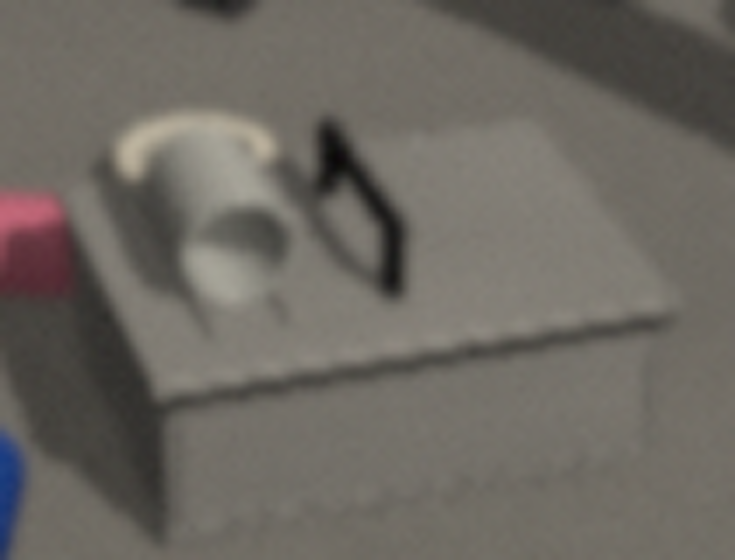

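```bash
python3 - <<'E'
from h import *
for a,b in [((336.4,160.7),(313,241)),((326.4,147.4),(320,285))]: print(tri([ray("scene",a),ray("side",b)]))
for z in (.096,.13):
  for y in (.05,-.05):
    print(z,y,((project("scene",lid+y*Y+z*Z)-[280,130])*7).round(), project("side",lid+y*Y+z*Z).round(1))
for i in (1,2,3,4):
    im=cv2.imread(f"pics/w{i}.png",0);T=np.load(f"pics/w{i}.npy");out=[]
    r={1:150,2:240,3:190,4:190}[i];row=im[r-3:r+4].mean(0)
    print(i,r,row[285:350].astype(int).tolist())
    for z in (.106,.13):
        out.append([project("wrist",lid+y*Y+z*Z,T).round(1).tolist() for y in (.05,.02,-.05)])
    print(out)
E
```

```text
(array([ 0.54526285, -0.14441096,  0.13117004]), np.float64(0.0023587017975683086))
(array([ 0.52121556, -0.25438434,  0.12204294]), np.float64(0.0018749383074020143))
0.096 0.05 [390. 284.] [312.2 248.8]
0.096 -0.05 [325. 183.] [319.2 285. ]
0.13 0.05 [391. 219.] [311.8 240.7]
0.13 -0.05 [325. 121.] [319.  277.4]
1 150 [140, 141, 140, 139, 140, 140, 139, 141, 135, 89, 44, 50, 50, 54, 52, 51, 49, 50, 46, 47, 73, 102, 98, 99, 100, 99, 99, 99, 97, 105, 122, 135, 140, 138, 139, 140, 139, 139, 139, 139, 139, 140, 140, 139, 139, 139, 139, 140, 140, 139, 140, 141, 140, 139, 128, 122, 135, 138, 144, 148, 152, 156, 156, 158, 162]
[[[300.2, 122.9], [301.4, 149.5], [304.1, 207.8]], [[298.9, 124.5], [300.2, 152.6], [303.0, 214.0]]]
2 240 [138, 139, 138, 139, 138, 138, 138, 138, 139, 138, 138, 138, 138, 138, 137, 137, 137, 137, 137, 137, 138, 137, 136, 138, 137, 137, 137, 137, 137, 137, 136, 137, 136, 136, 137, 136, 137, 137, 136, 137, 136, 140, 128, 66, 46, 50, 54, 52, 51, 48, 46, 52, 78, 99, 99, 96, 97, 98, 96, 103, 120, 134, 137, 137, 137]
[[[332.0, 214.1], [332.4, 234.8], [333.4, 280.6]], [[332.5, 220.0], [332.9, 241.6], [334.0, 289.3]]]
3 190 [133, 134, 134, 134, 134, 135, 133, 134, 133, 134, 133, 133, 133, 134, 132, 133, 133, 133, 132, 134, 133, 133, 132, 133, 135, 123, 49, 39, 43, 44, 43, 43, 44, 45, 45, 46, 45, 43, 42, 42, 41, 41, 38, 38, 36, 50, 82, 95, 93, 93, 93, 93, 92, 92, 93, 93, 93, 93, 93, 93, 92, 95, 113, 131, 133]
[[[321.4, 131.9], [321.5, 177.8], [321.7, 273.7]], [[321.3, 135.8], [321.4, 186.5], [321.7, 291.3]]]
4 190 [131, 132, 131, 132, 131, 131, 130, 132, 131, 130, 132, 131, 132, 130, 130, 131, 132, 132, 131, 131, 132, 126, 86, 36, 41, 43, 42, 43, 44, 45, 45, 44, 47, 45, 45, 43, 41, 43, 41, 41, 39, 41, 38, 40, 38, 36, 49, 82, 92, 90, 90, 90, 91, 92, 90, 91, 91, 92, 91, 91, 92, 103, 124, 132, 131]
[[[320.4, 138.5], [320.6, 192.8], [321.0, 304.0]], [[320.2, 144.2], [320.4, 205.4], [320.9, 328.7]]]
```

The images put the bar at z = 0.13: scene projection matches, and its width fits. Closed fingers touched its top (0.136) at reported TCP z 0.112. So the real fingertips end about 24 mm short of the reported TCP, which also explains the 52.5 mm reading on the cup. I'll grasp 24 mm deeper.

```bash
python3 - <<'E'
from h import *
g=lid+[0,0,.087]
movel(lid+[0,0,.16],v=.15);command_gripper(.6)
movel(lid+[0,0,.105],v=.15)
print(movel(g,v=.05,until_force=6),get_time(),get_tcp_pos()-g)
f0=get_ft_force();g=get_tcp_pos()
command_gripper(0);w=get_grip_width()*88;print("w",w,get_time())
if w>9:
  for d in (.002,.004,.008,.016,.025,.04):
    movel(g+d*Z,v=.03);print(d,(get_tcp_pos()-g).round(4),(get_ft_force()-f0).round(1),get_grip_width()*88)
  wait(.5);print(get_time(),(get_ft_force()-f0).round(1))
cv2.imwrite("pics/s5.png",np.vstack([cv2.resize(read_camera("scene")[130:270,260:440,::-1],(600,300)),cv2.resize(read_camera("side")[150:330,200:477,::-1],(600,300))]))
E
```

```text
False 25.1583 [-1.44637800e-04  4.24816876e-05 -2.12789399e-04]
w 11.236294828213655 25.8833
0.002 [-0.0008  0.0004  0.001 ] [ -1.8  -0.4 -10.8] 10.942445633143503
0.004 [-0.0005  0.0002  0.0037] [ -1.3  -0.7 -10.2] 11.377778563962256
0.008 [ 0.0005 -0.0002  0.0089] [-3.5 -0.1 -3.4] 10.943702838761741
0.016 [ 0.0006 -0.0002  0.0166] [-0.3 -0.3 -3.8] 11.158364238964554
0.025 [ 0.0002 -0.0001  0.0252] [ 0.2 -0.1 -4.8] 10.867661518000554
0.04 [-0.     -0.      0.0401] [-0.1 -0.1 -4.9] 11.183499400328307
28.6833 [-0.7 -0.9 -3.6]
```

View pics/s5.png

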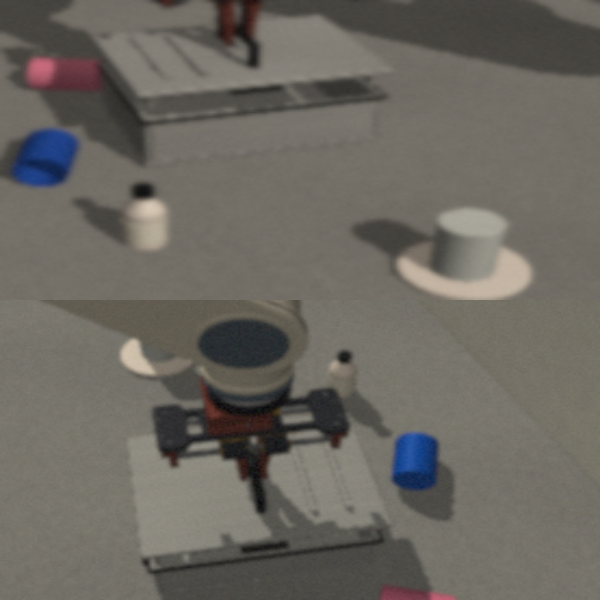

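The lid is up and level, with the gap all round and its weight (about 3.5 to 5 N) in the grip; the cup stands on the peg and the bottle is where it was.

```bash
python3 -c "
from h import *
print(get_grip_width()*88,get_qvel().round(3),get_tcp_pos(),get_time());job_done()"
```

```text
11.006238280223977 [ 0.002  0.001 -0.001 -0.     0.001  0.001] [ 0.53553275 -0.1919494   0.12675943] 28.7833
the job is handed in; nothing more can be done
```

I put the cup upside down on the drying peg, let it go, pulled the lid free, and handed the job in at 28.8 s while still holding the lid level about 40 mm above the tub's rim.

**Last checks**
- **Lid:** The grip read 11 mm on the 12 mm bar. The load was about 11 N at the seal, then about 3.5–5 N, close to the lid's weight. The arm was at rest, and the last picture shows the lid level with a gap to the rim on the sides it shows.
- **Cup:** The rim met the peg's base within 1 mm of the expected height. It was still standing there in the last picture.
- **Bystanders:** The ink bottle had not moved. The last picture does not show the jar or the tape roll, so I did not recheck them.

**What disagreed or failed:** My first try on the lid handle closed on nothing. Touching the bar with shut fingers showed the real fingertips end about 24 mm short of the reported tool point. I then grasped 24 mm deeper and it held. The cup had been gripped with the same error, just above its middle (52.5 mm read on 54 mm), but it did not slip.

I viewed 11 pictures, one more than the budget of 10.

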